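# Point the sample stand at its price card, the shorter way

## Robot

A 6-joint arm with a two-finger parallel gripper is mounted at the origin on the work surface; the furniture and walls round the work are solid. World frame = base frame: x ahead of the robot, y to its left, z up, the work surface at z = 0. Lengths are in mm, angles in rad, forces in N, time in s.
With the tool pointing down it reaches from about 275 to 850 mm from the base axis. Payload 5.2 kg.
Tool frame: the origin (TCP) lies at the centre of the arm's flange, where the gripper is bolted on; the fingertips stand 173 mm ahead of it and the grasp point (between the pads) lies 155 mm ahead of it; z points along the fingers, y is the direction in which the jaws open and shut (so a half turn about z gives the same grasp; the last joint's range is limited). The gripper opens to 85 mm and grips with 20 to 120 N. Pads are 22 mm wide; open, the fingers measure 114 mm over their backs; the gripper's body (76 mm by 85 mm) begins 54 mm behind the grasp point. The pads swing forward as they close: fully open they stand 13 mm farther back than shut.
Start: joints at [-1.325, 0.259, 1.535, -0, 1.348, -0.203], TCP at [238.657, -495.529, 404.71] pointing down, gripper open.
Joint ranges: [-3.14, 3.14], [-0.91, 2.08], [0.19, 2.58], [-1.22, 4.36], [0.22, 2.71], [-3.12, 3.12]. Speed limits (rad/s): [2.57, 2.57, 3.14, 3.14, 3.14, 3.14].

## Interface

Orientations are given as a rotation vector (axis times angle).
In Python, from workcell import sensors, optics, ticket gives the robot as it stands.
- The arm moves only by the tool apply_moves, never from a script. Its arguments are lists of equal length, an entry for each row: "linear": the shift along the world's x, y, z in mm, a list of three; "twist": the turn, a rotation vector about the world's x, y, z in degrees, a list of three; "claw": the finger opening in mm, from 0 to 85.4. A call has 1 to 5 rows; each row shifts and turns the commanded pose from where the row before left it; what a row does not reach is not made up. A row lasts 1/12 s, in which the tool goes at most 41.7 mm and 7.16 degrees, less where a joint would pass 70% of its speed; a pose out of reach is approached as far as the arm can. A call is refused whole if a number of a shift passes 41.7 or a number of a turn 7.16, either way. A call with a gripper value outside its range is refused whole. The fingers move at their own pace and stop on an object; "grip_force" is the grip in N (left out, the last holds). Time passes only in rows, so rows that do not move let the fingers close. It gives the time, the measured TCP pose, the force and the opening at its end, in the units of the state.
- sensors.get_state(): the state, without advancing time (a new reading comes with each control period).
- optics.grab_frame(name): name is "side" or "top" or "wrist"; returns a dict with "pixels" (384x512x3 uint8, red, green, blue), "vfov" (degrees; the focal length in pixels is half the picture's height over the tangent of half this angle, whatever the lens; pixels are square), "cx", "cy" (the principal point, pixels), "R" (3x3) and "t" (3): a world point X has camera coordinates R X + t; the wrist camera has in their place "T_tool_cam" (4x4, takes a point from camera to tool coordinates, whose origin is the TCP and whose axes are the flange's). Camera axes: x right, y down, z forward; pixel columns grow to the right and rows downward; lengths in mm; the calibration is good to about 2 mm. The wrist camera is an equidistant fisheye: a pixel r from the principal point sees the ray r / f radians off the axis. A picture is of the moment at which its call begins: read the wrist's pose just before it. There is no depth.
- ticket.finish_job(): hands the job in, once; it reports no verdict.
Trained networks look in the newest picture that a camera, given by its name, has taken for a name from the list of things; names that differ only in an ending like _2 or _b are one class to them, and where a whole thing is asked for, a point or a joint stands for the part that bears it (a point fixed in the world has none). Each returns a list of dicts, best first, with "p" (0 to 1); they miss things now and then, are a little off and sometimes report something else, mostly with a low value. They report only what shows in the picture. A call takes as long as a camera call.
- optics.silhouettes(camera, query): "mask" (384x512 bool, what is visible of it).
- optics.spot_point(camera, query): "point" ([x, y, z] in mm, in world coordinates, good to about 4 mm: a listed point, or the origin of a listed thing).
The state is a dict: "t": time; "joint_positions": joint angles; "qvel": joint speeds; "effort": joint torques, N m; "tcp_pos": TCP position; "tool_rot": TCP orientation; "wrist_force": force on the tool from outside, world axes, zero at the start; "ft_torque": the same for the moment, N m; "grip_width": finger opening in mm.
Only numpy, scipy, OpenCV 4.12 (cv2) and the standard library are available. Lean on these libraries where they do the work, as an engineer would, in place of code of your own. Each camera call takes 0.05 s, during which the arm holds its last target.

## Task

Turn the rotary sample stand so that its pointer points at the slate price card, going the shorter way round. Either a jar or a hand stamp stands in the pointer's way on that side: first set that one upright in the square plywood holder, so that the stand never bumps into it. Leave the other one, the nib bowl and the gift box where they are.

Things in the scene. Friction and masses are not known exactly. Their poses are not given: they have to be found in the camera images.
- stand: Fixed steel foot, 150 mm across, of the sample stand; origin on the worktop on the vertical turning axis. Carries a round wooden tray, 176 mm across, top at z = 50 mm, with six bays parted by low dividers (dividers, chocolates and hub up to z = 67 mm). From under the bay without chocolates a pointer tongue, 20 mm wide, z = 36 to 46 mm, sticks out and sweeps over the worktop as the tray turns.
- tray_top (a joint): Turn of the tray, rad, anticlockwise seen from above positive, without stops and not wrapped (it may read beyond pi; readings 2 pi apart look the same). At 0 the pointer points along the +x axis of stand. About 1 N at the peg turns it; it stays where it is left.
- peg_top (a point): Top centre of the upright steel push peg on the tray: 14 mm thick, 45 mm tall, on a collar 24 mm across and 6 mm high, 70 mm from the axis in line with the pointer; top at z = 95 mm.
- pointer_tip (a point): Tip of the pointer, 139 mm from the axis, z = 41 mm.
- aim (a point): Imaginary point in line with the pointer, 200 mm from the axis, turning with it: it lies over the price card's middle when the pointer points at the card.
- price_card: Fixed slate price card, upright in a slotted beech block 30 x 88 mm (60 mm high in all); origin under the middle of the block, its y axis along the block. It stands at the left or the right of the stand, about 200 mm from the axis.
- bowl: Small loose steel bowl of cocoa nibs, 72 mm across, 37 mm high, on the side of the stand opposite the price card; origin under its centre. Leave it; the pointer must not pass it.
- jar: Loose glass jar with a lid, 57 mm across, 80 mm high, 0.16 to 0.32 kg; origin under its centre, z axis up. Stands in the pointer's sweep on one side of the stand.
- stamp: Loose hand stamp: block 30 (x) x 46 (y) x 18 mm with an upright turned wooden knob up to 24 mm thick, 60 mm high in all, about 50 g; origin under its centre, z axis up. Stands in the pointer's sweep on the other side of the stand.
- holder: Fixed square holder of pale plywood, an open tray 124 x 124 mm outside, walls 5 mm thick and 14 mm high, floor 5 mm thick; origin under its centre, x and y along its sides. It lies at the left or the right in front of the stand, nearer the robot.
- gift: Loose cream gift box with a ribbon bow, 122 x 122 x 57 mm, on the side opposite the holder; origin under its centre. Leave it.

How it is judged:
By the outcome, as a careful person would: the job done as asked, in the order asked, and still so for the second after the job is handed in, with the robot touching nothing.
It also fails if it takes over 51 s, if anything falls off the work surface, if the arm or the gripper's body presses on something with over 40 N, if the wrist force passes 120 N, or if a joint passes its speed limit or range.

## Working session

There is one attempt and no reset: what is moved stays moved. The work goes in short steps, Python scripts to look and compute and a tool call to move; the robot and the scene stay as the last step left them, time stands still between calls to the robot, and variables do not carry over. Pictures are saved under pics/ and viewed, and the job is handed in when it is done.

Besides the shell and the picture viewer there is one more tool, called after "Call:" as name(argument=value, ...), one argument or row to a line, values as JSON. apply_moves: Moves the arm, as the interface text tells. Its arguments: {"type":"object","properties":{"linear":{"type":"array"},"twist":{"type":"array"},"claw":{"type":"array"},"grip_force":{"type":"number"}},"required":["linear","twist","claw"]}

```bash
mkdir -p pics; ls; cat > h.py <<'E'
from workcell import sensors, optics, ticket
import numpy as np, cv2
def save(f,n): cv2.imwrite('pics/'+n,cv2.cvtColor(f["pixels"],cv2.COLOR_RGB2BGR))
E
python3 - <<'E'
from h import *
s=sensors.get_state(); print(s)
for c in ["top","side"]:
    f=optics.grab_frame(c); save(f,c+"0.png"); print(c,f["vfov"],np.round(f["R"],3).tolist(),np.round(f["t"]))
    for q in ["stand","peg_top","pointer_tip","aim","price_card","bowl","jar","stamp","holder","gift"]:
        r=optics.spot_point(c,q)
        print(q,[(np.round(x["point"]).tolist(),round(x["p"],2)) for x in r[:2]])
print(sensors.get_state()["t"])
E
```

```text
pics
{'t': 0.0, 'joint_positions': array([-1.32478809e+00,  2.59327179e-01,  1.53608508e+00,  1.99713986e-05,
        1.34800751e+00, -2.02809633e-01]), 'qvel': array([ 3.14836562e-04, -1.89677050e-05,  1.48853508e-04,  1.30787232e-03,
       -9.19494135e-04, -6.01840556e-04]), 'effort': array([ 7.63184221e-05, -4.46031082e+01, -2.90572214e+01, -7.52550295e-05,
        1.17777797e-02,  4.13780743e-07]), 'tcp_pos': array([ 238.61042707, -495.30138135,  403.88212526]), 'tool_rot': array([-3.06104001e+00, -6.98685737e-01,  3.13850259e-05]), 'wrist_force': array([ 0.31914249, -0.36733884,  0.04759511]), 'ft_torque': array([-0.02971411, -0.02635075, -0.01225139]), 'grip_width': 85.61626569590103}
top 46.1009024138883 [[0.025, -1.0, 0.004], [-0.992, -0.026, -0.124], [0.124, -0.001, -0.992]] [ -34.  542. 1417.]
stand [([517.0, 7.0, -1.0], 0.94)]
peg_top [([452.0, 26.0, 100.0], 0.74)]
pointer_tip [([377.0, 38.0, 43.0], 0.83)]
aim []
price_card [([542.0, -185.0, 1.0], 0.7), ([429.0, 111.0, -3.0], 0.43)]
bowl [([516.0, 216.0, -1.0], 0.9), ([443.0, -92.0, 0.0], 0.16)]
jar [([430.0, 110.0, -0.0], 0.66)]
stamp [([444.0, -92.0, 1.0], 0.44), ([517.0, 213.0, -1.0], 0.27)]
holder [([331.0, -304.0, -1.0], 0.94)]
gift [([335.0, 284.0, 3.0], 0.78)]
side 50.00638466853302 [[-0.951, -0.309, 0.025], [-0.16, 0.419, -0.894], [0.265, -0.854, -0.448]] [498. 165. 888.]
stand [([514.0, 15.0, 0.0], 0.68)]
peg_top [([445.0, 28.0, 94.0], 0.88), ([335.0, 284.0, 1.0], 0.42)]
pointer_tip [([374.0, 40.0, 44.0], 0.95)]
aim []
price_card [([542.0, -189.0, -4.0], 0.69)]
bowl [([515.0, 216.0, 3.0], 0.91)]
jar [([432.0, 112.0, 1.0], 0.67), ([443.0, 25.0, 96.0], 0.35)]
stamp [([447.0, -96.0, -5.0], 0.77)]
holder [([335.0, -305.0, 0.0], 0.9)]
gift [([335.0, 285.0, 2.0], 0.67)]
1.1
```

View pics/top0.png

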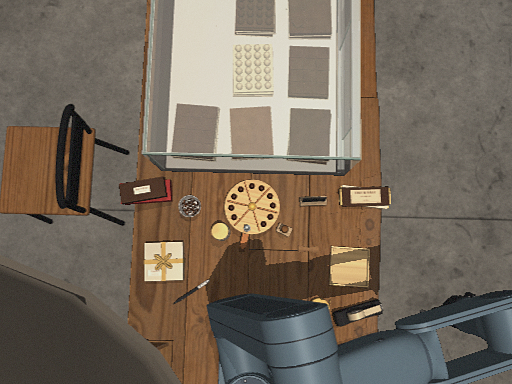

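View pics/side0.png

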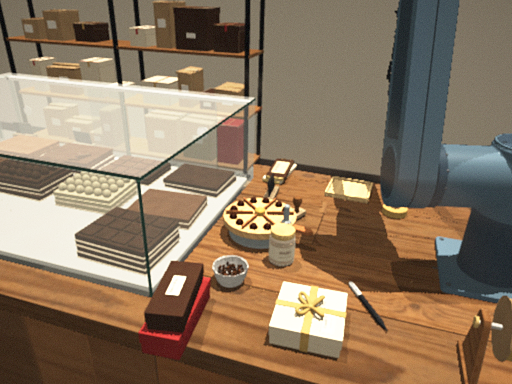

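The card is at the right (542,-187) and the pointer at about 168°. The shorter way is therefore anticlockwise, about 109°, past the stamp at (445,-94). I move above the stamp first.

Call:
apply_moves(
  linear=[
    [17, 33, -8],
    [17, 33, -8],
    [17, 33, -8],
    [17, 33, -8],
    [17, 33, -8],
  ],
  twist=[
    [0, 0, 2.5],
    [0, 0, 2.5],
    [0, 0, 2.5],
    [0, 0, 2.5],
    [0, 0, 2.5],
  ],
  claw=[85, 85, 85, 85, 85],
  grip_force=30,
)

```text
t: 1.52
tcp_pos: [324.0, -329.0, 364.4]
tool_rot: [2.967, 1.03, 0.0]
wrist_force: [0.8, 0.0, -0.1]
grip_width: 85.1
```

Call:
apply_moves(
  linear=[
    [17, 33, -8],
    [17, 33, -8],
    [17, 33, -8],
    [17, 33, -8],
    [17, 33, -8],
  ],
  twist=[
    [0, 0, 2.5],
    [0, 0, 2.5],
    [0, 0, 2.5],
    [0, 0, 2.5],
    [0, 0, 2.5],
  ],
  claw=[85, 85, 85, 85, 85],
)

```text
t: 1.93
tcp_pos: [409.1, -163.8, 324.7]
tool_rot: [2.837, 1.348, 0.001]
wrist_force: [0.6, -0.9, 0.7]
grip_width: 85.4
```

Call:
apply_moves(
  linear=[
    [17, 33, -8],
    [17, 33, -8],
    [0, 0, 0],
    [0, 0, 0],
  ],
  twist=[
    [0, 0, 2.5],
    [0, 0, 2.5],
    [0, 0, 0],
    [0, 0, 0],
  ],
  claw=[85, 85, 60, 60],
)

```text
t: 2.27
tcp_pos: [443.0, -97.6, 308.3]
tool_rot: [-2.773, -1.474, 0.001]
wrist_force: [0.3, 0.3, -0.7]
grip_width: 63.2
```

```bash
cat >> h.py <<'E'
from scipy.spatial.transform import Rotation as Ro
def wray(f,s,u,v):
    fl=192/np.tan(np.radians(f["vfov"]/2)); d=np.array([u-f["cx"],v-f["cy"]]);r=np.hypot(*d);th=r/fl
    c=np.array([*(d/r*np.sin(th)),np.cos(th)]) if r>0 else np.array([0,0,1.])
    Rt=Ro.from_rotvec(s["tool_rot"]).as_matrix();T=np.array(f["T_tool_cam"])
    return Rt@T[:3,3]+s["tcp_pos"], Rt@T[:3,:3]@c
def wpt(f,s,u,v,z):
    o,d=wray(f,s,u,v); return o+d*(z-o[2])/d[2]
def prog(f,X):
    fl=192/np.tan(np.radians(f["vfov"]/2)); c=np.array(f["R"])@X+f["t"]; return f["cx"]+fl*c[0]/c[2],f["cy"]+fl*c[1]/c[2]
E
python3 - <<'E'
from h import *
s=sensors.get_state(); print(s["t"],s["tcp_pos"],s["tool_rot"],s["grip_width"])
f=optics.grab_frame("wrist"); save(f,"w1.png")
for q in ["stamp","peg_top","pointer_tip","stand","price_card"]:
    r=optics.spot_point("wrist",q); print(q,[(np.round(x["point"],1).tolist(),round(x["p"],2)) for x in r[:2]])
f=optics.grab_frame("top"); save(f,"top1.png")
for q in ["stamp","holder","price_card"]:
    r=optics.spot_point("top",q); print(q,[(np.round(x["point"],1).tolist(),round(x["p"],2)) for x in r[:2]])
E
```

```text
2.2667 [443.0415319  -97.62405419 308.34407825] [-2.77348052e+00 -1.47397551e+00  9.91111515e-04] 63.24194526675386
stamp []
peg_top []
pointer_tip [([378.3, 37.7, 39.7], 0.78)]
stand [([519.7, 14.4, -2.2], 0.85)]
price_card [([544.6, -189.7, 2.6], 0.76)]
stamp []
holder [([332.0, -304.8, -3.5], 0.92)]
price_card [([543.4, -185.4, 0.8], 0.72), ([333.9, -305.2, -3.4], 0.61)]
```

View pics/w1.png

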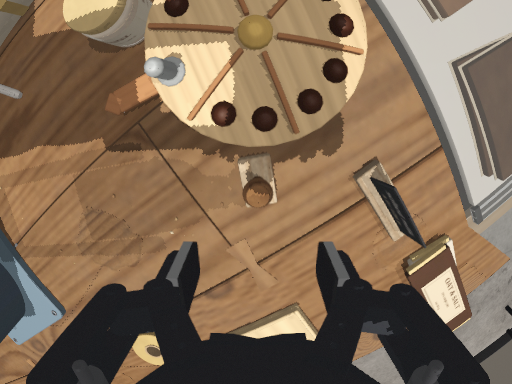

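The stamp is at pixel (257,185): block (238–277, 155–207), knob top near (258,192). The peg is at (155,68), the hub at (255,32).

```bash
python3 - <<'E'
from h import *
s=sensors.get_state()
f=optics.grab_frame("wrist"); 
im=cv2.cvtColor(f["pixels"],cv2.COLOR_RGB2BGR)[130:230,200:320]; cv2.imwrite("pics/w1c.png",cv2.resize(im,None,fx=6,fy=6,interpolation=cv2.INTER_CUBIC))
print(wray(f,s,f["cx"],f["cy"]),f["cx"],f["cy"])
for n,u,v,z in [("knob",258,190,60),("hub",255,28,67),("peg",153,66,95),("blockTL",238,158,18),("blockTR",273,153,18),("BR",277,205,18),("BL",243,208,18)]:
    print(n,wpt(f,s,u,v,z).round(1))
E
```

```text
(array([488.21070236, -33.39493793, 278.85629024]), array([-0.17761762, -0.26199486, -0.94858351])) 257.4057885097205 192.83279544882276
knob [448.9 -92.2  60. ]
hub [515.3   8.8  67. ]
peg [447.   22.1  95. ]
blockTL [443.6 -68.5  18. ]
blockTR [472.  -82.4  18. ]
BR [ 447.8 -125.8   18. ]
BL [ 419.7 -110.2   18. ]
```

View pics/w1c.png

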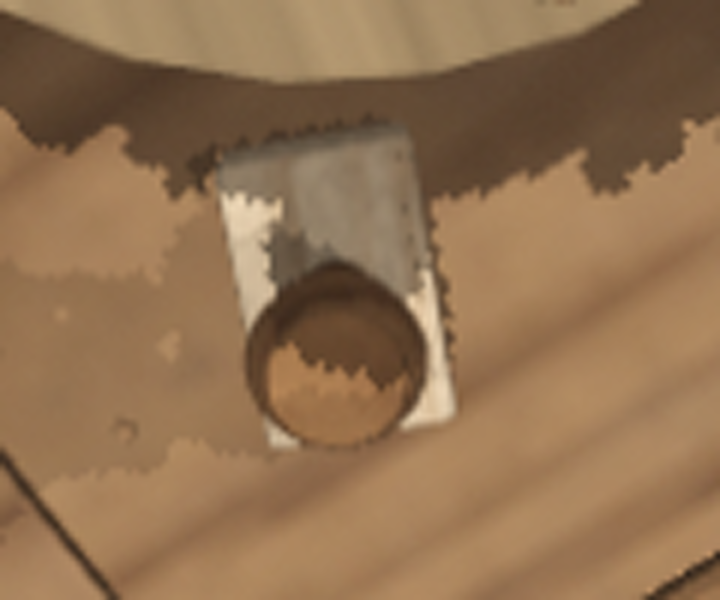

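Call:
apply_moves(
  linear=[
    [3, 2, -29],
    [0, 0, -30],
    [0, 0, -25],
    [0, 0, -15],
    [0, 0, -10],
  ],
  twist=[
    [0, 0, 4.5],
    [0, 0, 0],
    [0, 0, 0],
    [0, 0, 0],
    [0, 0, 0],
  ],
  claw=[60, 60, 60, 60, 60],
)

```text
t: 3.23
tcp_pos: [444.9, -97.4, 197.8]
tool_rot: [-2.716, -1.574, 0.003]
wrist_force: [-0.0, -0.1, 0.6]
grip_width: 60.1
```

```bash
python3 - <<'E'
from h import *
s=sensors.get_state(); print(s["t"],s["tcp_pos"],s["wrist_force"])
f=optics.grab_frame("wrist"); save(f,"w2.png")
E
```

```text
3.2333 [444.91012644 -97.35743661 197.81838533] [-0.04388504 -0.1226973   0.57827327]
```

View pics/w2.png

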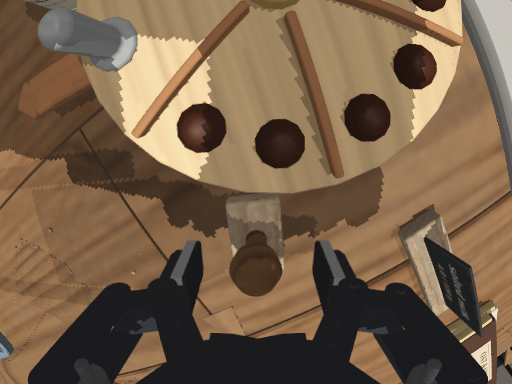

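```bash
python3 - <<'E'
from h import *
s=sensors.get_state()
f=optics.grab_frame("wrist")
print(wpt(f,s,256,270,55),wpt(f,s,256,270,50),wpt(f,s,256,237,30))
Rt=Ro.from_rotvec(s["tool_rot"]).as_matrix();print(Rt)
E
```

```text
[447.21468896 -90.25190279  55.        ] [445.53926995 -93.08414299  50.        ] [448.99020927 -86.76167676  30.        ]
[[ 4.97214953e-01  8.67617156e-01 -4.21436887e-03]
 [ 8.67627345e-01 -4.97210648e-01  2.08847774e-03]
 [-2.83429957e-04 -4.69492403e-03 -9.99988939e-01]]
```

The knob sits centred between the fingers, slightly nearer the stand; I shift by 3 mm and grip.

Call:
apply_moves(
  linear=[
    [1, 3, 0],
    [0, 0, 0],
    [0, 0, 0],
    [0, 0, 0],
    [0, 0, 0],
  ],
  twist=[
    [0, 0, 0],
    [0, 0, 0],
    [0, 0, 0],
    [0, 0, 0],
    [0, 0, 0],
  ],
  claw=[60, 5, 5, 5, 5],
  grip_force=35,
)

```text
t: 3.75
tcp_pos: [447.0, -94.6, 200.7]
tool_rot: [2.716, 1.575, 0.002]
wrist_force: [-1.0, 1.1, 6.4]
grip_width: 22.3
```

Call:
apply_moves(
  linear=[
    [0, 0, 0],
    [0, 0, 0],
    [0, 0, 15],
    [0, 0, 30],
    [0, 0, 30],
  ],
  twist=[
    [0, 0, 0],
    [0, 0, 0],
    [0, 0, 0],
    [0, 0, 0],
    [0, 0, 0],
  ],
  claw=[5, 5, 5, 5, 5],
)

```text
t: 4.17
tcp_pos: [446.0, -94.3, 274.9]
tool_rot: [-2.716, -1.575, 0.003]
wrist_force: [0.6, 0.9, 0.3]
grip_width: 22.1
```

```bash
python3 - <<'E'
from h import *
s=sensors.get_state(); print(s["t"],s["tcp_pos"],s["wrist_force"])
f=optics.grab_frame("wrist"); save(f,"w3.png")
f=optics.grab_frame("side"); save(f,"s3.png")
E
```

```text
4.1667 [446.02710758 -94.27251779 274.93803279] [0.57307369 0.93836598 0.34998164]
```

View pics/w3.png

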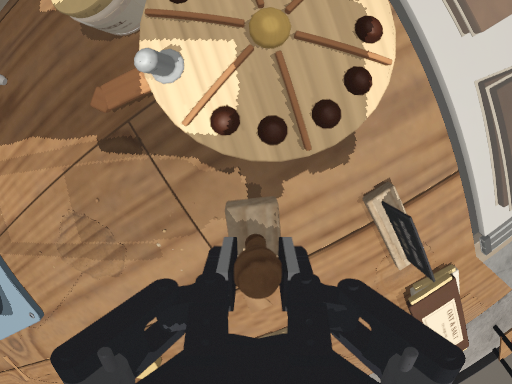

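View pics/s3.png

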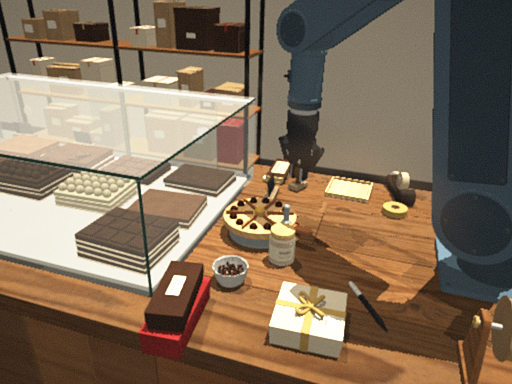

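The stamp is held upright by its knob (width 22). Next it goes to the holder.

Call:
apply_moves(
  linear=[
    [-16, -30, 0],
    [-16, -30, 0],
    [-16, -30, 0],
    [-16, -30, 0],
    [-16, -30, 0],
  ],
  twist=[
    [0, 0, 0],
    [0, 0, 0],
    [0, 0, 0],
    [0, 0, 0],
    [0, 0, 0],
  ],
  claw=[5, 5, 5, 5, 5],
)

```text
t: 4.68
tcp_pos: [365.5, -245.4, 274.3]
tool_rot: [-2.717, -1.577, 0.0]
wrist_force: [0.2, 0.0, -0.4]
grip_width: 22.6
```

Call:
apply_moves(
  linear=[
    [-16, -30, 0],
    [-17, -31, 0],
    [0, 0, -15],
    [0, 0, 0],
  ],
  twist=[
    [0, 0, 0],
    [0, 0, 0],
    [0, 0, 0],
    [0, 0, 0],
  ],
  claw=[5, 5, 5, 5],
)

```text
t: 5.02
tcp_pos: [332.1, -306.5, 257.7]
tool_rot: [-2.718, -1.569, 0.0]
wrist_force: [-1.2, 0.7, -0.8]
grip_width: 22.3
```

```bash
python3 - <<'E'
from h import *
s=sensors.get_state(); print(s["t"],s["tcp_pos"],s["wrist_force"],s["grip_width"])
f=optics.grab_frame("wrist"); save(f,"w4.png")
print([(x["point"],x["p"]) for x in optics.spot_point("wrist","holder")[:2]])
for c in ["side","top"]:
  f=optics.grab_frame(c); save(f,c+"4.png")
  print([(x["point"],x["p"]) for x in optics.spot_point(c,"holder")[:2]])
E
```

```text
5.0167 [ 332.0665395  -306.5118164   257.74373615] [-1.15655819  0.67635682 -0.76562154] 22.323971814631506
[]
[([333.2, -306.0, 2.7], 0.58)]
[([334.2, -305.6, -1.8], 0.96), ([447.2, 31.1, 96.4], 0.21)]
```

View pics/w4.png

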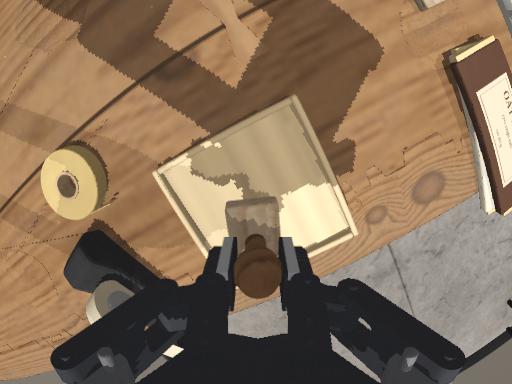

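View pics/side4.png

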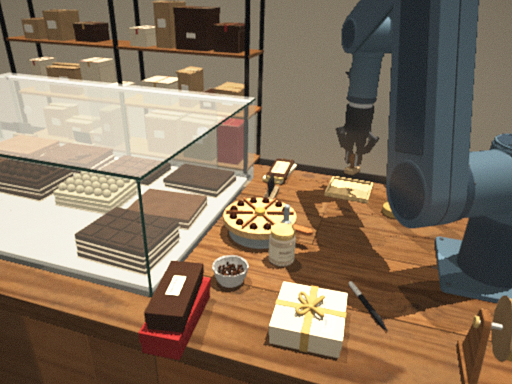

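```bash
python3 - <<'E'
from h import *
s=sensors.get_state()
f=optics.grab_frame("wrist")
for u,v in [(118,245),(145,265),(85,240),(118,290),(180,350)]:
  print(u,v,[wpt(f,s,u,v,z)[:2].round() for z in (0,40,80)])
for u,v,z in [(155,172,14),(295,97,14),(356,235,14),(210,250,14)]: print(wpt(f,s,u,v,z).round())
E
```

```text
118 245 [array([ 195., -281.]), array([ 227., -273.]), array([ 258., -265.])]
145 265 [array([ 207., -311.]), array([ 236., -298.]), array([ 265., -284.])]
85 240 [array([ 164., -260.]), array([ 201., -255.]), array([ 237., -251.])]
118 290 [array([ 157., -322.]), array([ 195., -307.]), array([ 233., -292.])]
180 350 [array([ 164., -423.]), array([ 201., -391.]), array([ 237., -358.])]
[ 278. -243.   14.]
[ 398. -247.   14.]
[ 393. -371.   14.]
[ 279. -321.   14.]
```

View pics/top4.png

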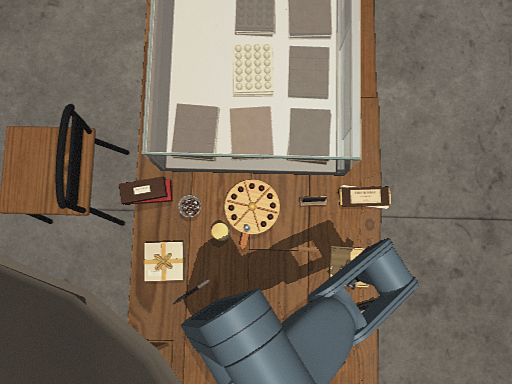

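Call:
apply_moves(
  linear=[
    [2, 0, -20],
    [0, 0, -18],
    [0, 0, -8],
    [0, 0, -3],
    [0, 0, 0],
  ],
  twist=[
    [0, 0, 0],
    [0, 0, 0],
    [0, 0, 0],
    [0, 0, 0],
    [0, 0, 0],
  ],
  claw=[5, 5, 5, 5, 5],
)

```text
t: 5.78
tcp_pos: [335.8, -305.1, 210.4]
tool_rot: [-2.716, -1.576, 0.0]
wrist_force: [0.8, 1.0, 0.2]
grip_width: 22.4
```

Call:
apply_moves(
  linear=[
    [0, 0, -2],
    [0, 0, -2],
    [0, 0, -1],
    [0, 0, 0],
  ],
  twist=[
    [0, 0, 0],
    [0, 0, 0],
    [0, 0, 0],
    [0, 0, 0],
  ],
  claw=[5, 5, 5, 5],
)

```text
t: 6.12
tcp_pos: [335.7, -305.6, 206.0]
tool_rot: [2.717, 1.576, 0.0]
wrist_force: [0.2, 0.2, -2.0]
grip_width: 22.3
```

Call:
apply_moves(
  linear=[
    [0, 0, -1],
    [0, 0, -1],
    [0, 0, 0],
    [0, 0, 0],
  ],
  twist=[
    [0, 0, 0],
    [0, 0, 0],
    [0, 0, 0],
    [0, 0, 0],
  ],
  claw=[5, 5, 5, 5],
)

```text
t: 6.45
tcp_pos: [335.7, -305.7, 205.4]
tool_rot: [2.716, 1.575, -0.0]
wrist_force: [-3.7, 2.1, 17.8]
grip_width: 22.4
```

Contact with the holder floor. I ease off and release.

Call:
apply_moves(
  linear=[
    [0, 0, 1],
    [0, 0, 0],
    [0, 0, 0],
    [0, 0, 0],
    [0, 0, 0],
  ],
  twist=[
    [0, 0, 0],
    [0, 0, 0],
    [0, 0, 0],
    [0, 0, 0],
    [0, 0, 0],
  ],
  claw=[5, 35, 55, 60, 60],
)

```text
t: 6.87
tcp_pos: [335.6, -305.5, 204.5]
tool_rot: [-2.718, -1.576, -0.0]
wrist_force: [-0.2, 0.9, -0.9]
grip_width: 59.9
```

Call:
apply_moves(
  linear=[
    [0, 0, 8],
    [0, 0, 25],
    [0, 0, 38],
    [0, 0, 38],
    [0, 0, 38],
  ],
  twist=[
    [0, 0, 0],
    [0, 0, 0],
    [0, 0, 0],
    [0, 0, 0],
    [0, 0, 0],
  ],
  claw=[60, 60, 60, 60, 60],
)

```text
t: 7.28
tcp_pos: [335.4, -305.1, 353.6]
tool_rot: [-2.717, -1.575, 0.0]
wrist_force: [0.6, -0.8, 0.0]
grip_width: 60.4
```

```bash
python3 - <<'E'
from h import *
s=sensors.get_state(); print(s["t"],s["tcp_pos"],s["wrist_force"],s["grip_width"])
f=optics.grab_frame("wrist"); save(f,"w5.png")
f=optics.grab_frame("side"); save(f,"side5.png")
print([(x["point"],x["p"]) for x in optics.spot_point("side","stamp")[:2]])
E
```

```text
7.2833 [ 335.377944   -305.09327472  353.59547614] [ 0.61699183 -0.76038102  0.02848106] 60.40492359207657
[([332.6, -304.7, -0.1], 0.62), ([514.9, 216.0, 0.2], 0.39)]
```

View pics/w5.png

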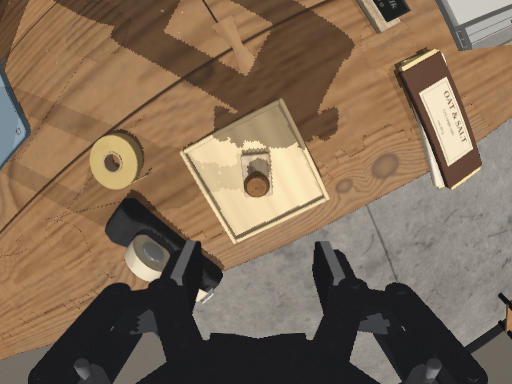

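View pics/side5.png

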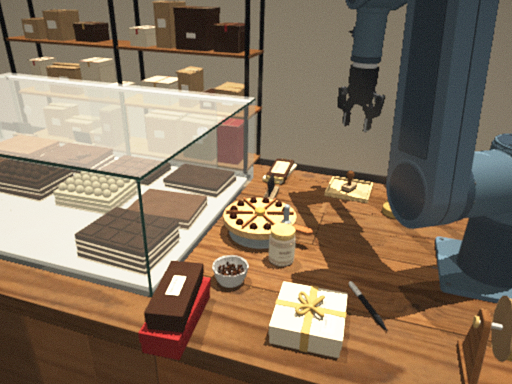

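The stamp stands upright in the holder (pixel 257,180). Now to the peg, at about (448,24).

Call:
apply_moves(
  linear=[
    [9, 27, 0],
    [9, 27, 0],
    [9, 27, -5],
    [9, 27, -5],
    [9, 27, -5],
  ],
  twist=[
    [0, 0, -6],
    [0, 0, -6],
    [0, 0, -6],
    [0, 0, -6],
    [0, 0, -6],
  ],
  claw=[60, 50, 40, 34, 34],
)

```text
t: 7.85
tcp_pos: [380.3, -169.0, 335.4]
tool_rot: [-3.034, -0.809, 0.002]
wrist_force: [0.9, 0.3, 0.2]
grip_width: 34.2
```

Call:
apply_moves(
  linear=[
    [9, 27, -5],
    [9, 27, -5],
    [9, 28, -5],
    [9, 28, -5],
    [10, 28, -5],
  ],
  twist=[
    [0, 0, -6],
    [0, 0, -6],
    [0, 0, -6],
    [0, 0, -6],
    [0, 0, -6],
  ],
  claw=[34, 34, 34, 34, 34],
)

```text
t: 8.27
tcp_pos: [426.1, -30.9, 310.3]
tool_rot: [-3.141, 0.003, 0.004]
wrist_force: [1.5, 0.3, -0.3]
grip_width: 34.2
```

Call:
apply_moves(
  linear=[
    [10, 28, -5],
    [10, 28, -5],
    [0, 0, 0],
    [0, 0, 0],
  ],
  twist=[
    [0, 0, -6],
    [0, 0, -6],
    [0, 0, 0],
    [0, 0, 0],
  ],
  claw=[34, 34, 34, 34],
)

```text
t: 8.6
tcp_pos: [446.1, 24.9, 300.3]
tool_rot: [-3.125, 0.315, 0.005]
wrist_force: [-0.2, -0.9, 0.5]
grip_width: 34.0
```

```bash
python3 - <<'E'
from h import *
s=sensors.get_state(); print(s["t"],s["tcp_pos"],s["tool_rot"],s["grip_width"],s["joint_positions"])
print(Ro.from_rotvec(s["tool_rot"]).as_matrix().round(3))
f=optics.grab_frame("wrist"); save(f,"w6.png")
for q in ["peg_top","pointer_tip","stand","stamp"]:
    r=optics.spot_point("wrist",q); print(q,[(np.round(x["point"],1).tolist(),round(x["p"],2)) for x in r[:2]])
E
```

```text
8.6 [446.11221476  24.86954941 300.28623449] [-3.12549894  0.31522128  0.00538327] 33.952863306460415 [-1.94870214e-01  1.80130479e-01  1.91805985e+00 -1.04415091e-04
  1.04683643e+00  1.57700816e+00]
[[ 0.98  -0.2   -0.003]
 [-0.2   -0.98   0.001]
 [-0.003  0.    -1.   ]]
peg_top [([443.5, 22.8, 96.3], 0.72)]
pointer_tip [([378.5, 40.4, 42.3], 0.86)]
stand [([520.5, 16.0, -1.8], 0.74), ([378.2, 35.8, 39.2], 0.52)]
stamp [([519.3, 13.0, -3.6], 0.5)]
```

View pics/w6.png

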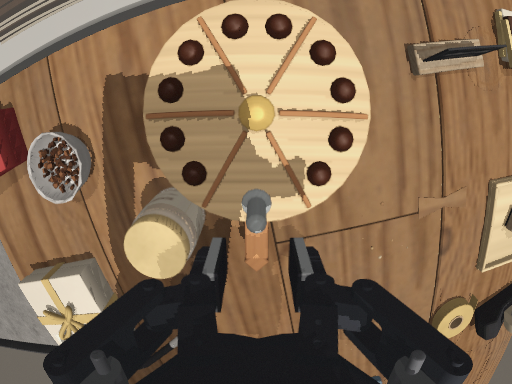

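```bash
python3 - <<'E'
from h import *
s=sensors.get_state()
f=optics.grab_frame("wrist")
for n,u,v,z in [("hub",257,110,67),("peg",256,200,95),("tip",256,268,46),("cardtop",455,55,60),("cL",409,44,30),("cR",483,68,30)]: print(n,wpt(f,s,u,v,z).round(1))
e=[wpt(f,s,u,v,50)[:2] for u,v in [(145,113),(257,-1),(371,113),(190,37),(330,30),(335,193)]]
A=np.array([[2*p[0],2*p[1],1] for p in e]);b=[p@p for p in e];x=np.linalg.lstsq(A,b,rcond=None)[0];print(x[:2],np.sqrt(x[2]+x[:2]@x[:2]))
E
```

```text
hub [517.3   7.5  67. ]
peg [463.8  19.3  95. ]
tip [383.2  36.5  46. ]
cardtop [ 539.4 -161.2   60. ]
cL [ 553.  -134.3   30. ]
cR [ 527.9 -220.7   30. ]
[511.93339127   6.56494337] 85.98539523209094
```

Hub (257,112), peg (256,217 top) and pointer tip (257,268) are in one column, so the jaws are tangential. I descend around the peg.

Call:
apply_moves(
  linear=[
    [2, -2, -15],
    [0, 0, -20],
    [0, 0, -14],
    [0, 0, -9],
    [0, 0, 0],
  ],
  twist=[
    [0, 0, 0],
    [0, 0, 0],
    [0, 0, 0],
    [0, 0, 0],
    [0, 0, 0],
  ],
  claw=[34, 34, 34, 34, 34],
)

```text
t: 9.32
tcp_pos: [447.9, 20.9, 242.2]
tool_rot: [-3.125, 0.324, 0.005]
wrist_force: [-0.8, -0.0, 0.6]
grip_width: 34.1
```

```bash
python3 - <<'E'
from h import *
s=sensors.get_state(); print(s["t"],s["tcp_pos"],s["wrist_force"])
f=optics.grab_frame("wrist"); save(f,"w7.png")
E
```

```text
9.3167 [447.85211215  20.93939838 242.23581348] [-0.783215   -0.00614114  0.61862957]
```

View pics/w7.png

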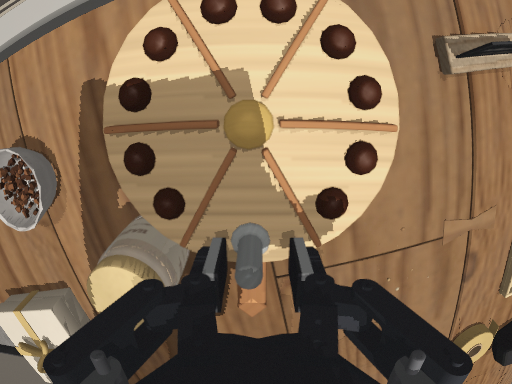

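Call:
apply_moves(
  linear=[
    [0, 0, 0],
    [0, 0, 0],
    [0, 0, 0],
    [0, 0, 0],
  ],
  twist=[
    [0, 0, 0],
    [0, 0, 0],
    [0, 0, 0],
    [0, 0, 0],
  ],
  claw=[5, 5, 5, 5],
  grip_force=20,
)

```text
t: 9.7
tcp_pos: [449.0, 21.4, 244.6]
tool_rot: [3.125, -0.322, 0.003]
wrist_force: [-0.7, -0.6, 3.5]
grip_width: 12.2
```

```bash
python3 - <<'E'
from h import *
s=sensors.get_state(); print(s["t"],s["tcp_pos"],s["wrist_force"],s["grip_width"])
c=np.array([516.5,8.5]);p=s["tcp_pos"][:2]-c; a=np.degrees(np.arctan2(p[1],p[0]));print(a,np.hypot(*p))
q=[c+70*np.array([np.cos(t),np.sin(t)]) for t in np.radians(np.linspace(a,a+108,31))]; q[0]=s["tcp_pos"][:2]
acc=q[0].copy()
for i in range(1,31):
    d=np.round(q[i]-acc,1); acc+=d; print(d.tolist(),end=' ' if i%5 else '\n')
E
```

```text
9.7 [448.97197438  21.39829043 244.56741693] [-0.6770124  -0.57028496  3.53415948] 12.20572628064845
169.1863854271349 68.74881919547065
[-1.9, -4.1] [-0.4, -4.4] [-0.2, -4.4] [0.2, -4.4] [0.4, -4.4]
[0.7, -4.3] [0.9, -4.3] [1.2, -4.2] [1.5, -4.2] [1.8, -4.0]
[2.0, -3.9] [2.2, -3.8] [2.5, -3.6] [2.7, -3.5] [2.9, -3.3]
[3.1, -3.1] [3.3, -2.9] [3.5, -2.7] [3.6, -2.5] [3.8, -2.2]
[3.9, -2.0] [4.0, -1.8] [4.2, -1.5] [4.2, -1.2] [4.3, -1.0]
[4.3, -0.6] [4.4, -0.5] [4.4, -0.1] [4.4, 0.1] [4.4, 0.5]
```

Call:
apply_moves(
  linear=[
    [-1, -4.1, 0],
    [-0.5, -4.4, 0],
    [-0.2, -4.4, 0],
    [0.2, -4.4, 0],
    [0.4, -4.4, 0],
  ],
  twist=[
    [0, 0, 3.6],
    [0, 0, 3.6],
    [0, 0, 3.6],
    [0, 0, 3.6],
    [0, 0, 3.6],
  ],
  claw=[5, 5, 5, 5, 5],
)

```text
t: 10.12
tcp_pos: [448.8, -0.3, 244.6]
tool_rot: [3.136, 0.175, 0.007]
wrist_force: [4.1, 3.7, -1.5]
grip_width: 12.7
```

Call:
apply_moves(
  linear=[
    [0.7, -4.3, 0],
    [0.9, -4.3, 0],
    [1.2, -4.2, 0],
    [1.5, -4.2, 0],
    [1.8, -4, 0],
  ],
  twist=[
    [0, 0, 3.6],
    [0, 0, 3.6],
    [0, 0, 3.6],
    [0, 0, 3.6],
    [0, 0, 3.6],
  ],
  claw=[5, 5, 5, 5, 5],
)

```text
t: 10.53
tcp_pos: [455.7, -20.9, 244.7]
tool_rot: [3.071, 0.662, 0.011]
wrist_force: [9.4, 8.3, -4.5]
grip_width: 12.5
```

```bash
python3 - <<'E'
from h import *
s=sensors.get_state(); print(s["t"],s["tcp_pos"],s["wrist_force"],s["grip_width"])
c=np.array([516.5,8.5]);p=s["tcp_pos"][:2]-c;print(np.degrees(np.arctan2(p[1],p[0]))%360,np.hypot(*p))
f=optics.grab_frame("wrist"); save(f,"w8.png")
E
```

```text
10.5333 [455.69086484 -20.85202454 244.65221189] [ 9.3800596   8.32384105 -4.52741018] 12.544215267231984
205.76618719066326 67.52253152690865
```

View pics/w8.png

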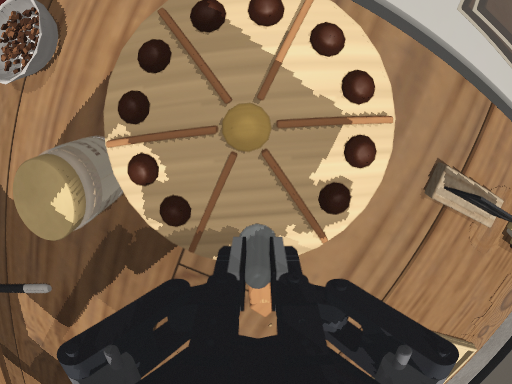

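Going well, with about 12 N radially from the pad grip; I tighten the arc by 2 mm and carry on.

Call:
apply_moves(
  linear=[
    [3.8, -3.1, 0],
    [2.2, -3.7, 0],
    [2.4, -3.5, 0],
    [2.6, -3.4, 0],
    [2.8, -3.2, 0],
  ],
  twist=[
    [0, 0, 3.6],
    [0, 0, 3.6],
    [0, 0, 3.6],
    [0, 0, 3.6],
    [0, 0, 3.6],
  ],
  claw=[5, 5, 5, 5, 5],
)

```text
t: 11.0
tcp_pos: [468.9, -37.4, 244.6]
tool_rot: [2.929, 1.134, 0.008]
wrist_force: [6.9, 9.9, -0.3]
grip_width: 12.2
```

Call:
apply_moves(
  linear=[
    [3, -3, 0],
    [3.2, -2.8, 0],
    [3.4, -2.6, 0],
    [3.5, -2.4, 0],
    [3.7, -2.1, 0],
  ],
  twist=[
    [0, 0, 3.6],
    [0, 0, 3.6],
    [0, 0, 3.6],
    [0, 0, 3.6],
    [0, 0, 3.6],
  ],
  claw=[5, 5, 5, 5, 5],
)

```text
t: 11.42
tcp_pos: [485.7, -49.0, 244.6]
tool_rot: [-2.715, -1.577, -0.01]
wrist_force: [6.2, 16.8, 1.9]
grip_width: 12.8
```

```bash
python3 - <<'E'
from h import *
s=sensors.get_state(); print(s["t"],s["tcp_pos"],s["wrist_force"],s["grip_width"],s["joint_positions"])
c=np.array([516.5,8.5]);p=s["tcp_pos"][:2]-c;print(np.degrees(np.arctan2(p[1],p[0]))%360,np.hypot(*p))
R=Ro.from_rotvec(s["tool_rot"]).as_matrix();print(np.degrees(np.arctan2(-R[1,0],-R[0,0]))%360)
E
```

```text
11.4167 [485.68516239 -49.04463244 244.59549746] [ 6.2173216  16.82207237  1.93227591] 12.82109463917993 [-0.3317967   0.32265696  1.88977519  0.00718642  0.92611094  0.18207617]
241.83119281432857 65.2758679790599
240.31065971496452
```

```bash
python3 - <<'E'
import numpy as np
from scipy.optimize import least_squares as L
P=np.array([[449,21.4],[448.8,-.3],[455.7,-20.9],[468.9,-37.4],[485.7,-49]])
r=L(lambda c:np.hypot(*(P-c).T)-70,[516,10]);print(r.x,r.fun)
r=L(lambda c:np.hypot(*(P-c[:2]).T)-c[2],[516,10,70]);print(r.x,r.fun)
E
```

```text
[517.85421402  12.64096051] [-0.59089713  0.25633731  0.62678211  0.004377   -0.47661191]
[513.01089231  10.11062286  65.03134018] [-0.03253734  0.01802384  0.13151049 -0.20055965  0.08356267]
```

Call:
apply_moves(
  linear=[
    [5.1, 0.6, 0],
    [3.8, -1.7, 0],
    [3.9, -1.4, 0],
    [4.1, -1, 0],
    [4.2, -0.7, 0],
  ],
  twist=[
    [0, 0, 3.6],
    [0, 0, 3.6],
    [0, 0, 3.6],
    [0, 0, 3.6],
    [0, 0, 3.6],
  ],
  claw=[5, 5, 5, 5, 5],
)

```text
t: 11.83
tcp_pos: [505.9, -54.2, 244.6]
tool_rot: [-2.435, -1.985, -0.004]
wrist_force: [-0.3, 7.5, 5.2]
grip_width: 12.7
```

Call:
apply_moves(
  linear=[
    [4.2, -0.6, 0],
    [4.2, -0.4, 0],
    [4.2, -0.1, 0],
    [4.2, 0.1, 0],
    [0, 0, 0],
  ],
  twist=[
    [0, 0, 3.6],
    [0, 0, 3.6],
    [0, 0, 3.6],
    [0, 0, 3.6],
    [0, 0, 0],
  ],
  claw=[5, 5, 5, 5, 5],
)

```text
t: 12.25
tcp_pos: [522.7, -54.4, 244.6]
tool_rot: [-2.166, -2.274, -0.005]
wrist_force: [-0.4, 10.9, 6.1]
grip_width: 12.5
```

```bash
python3 - <<'E'
from h import *
s=sensors.get_state(); print(s["t"],s["tcp_pos"],s["wrist_force"],s["grip_width"])
R=Ro.from_rotvec(s["tool_rot"]).as_matrix();print(np.degrees(np.arctan2(-R[1,0],-R[0,0]))%360)
f=optics.grab_frame("wrist"); save(f,"w9.png")
for c in ["wrist","top","side"]:
  f=optics.grab_frame(c); save(f,c+"9.png")
  for q in ["peg_top","pointer_tip","stand","price_card"]:
    r=optics.spot_point(c,q); print(c,q,[(np.round(x["point"],1).tolist(),round(x["p"],2)) for x in r[:2]])
E
```

```text
12.25 [522.74456751 -54.42518764 244.5588468 ] [-0.35287325 10.86302712  6.11549397] 12.504327253525732
272.78517279345573
wrist peg_top [([521.5, -58.3, 94.1], 0.76)]
wrist pointer_tip [([531.8, -127.6, 38.5], 0.73)]
wrist stand [([519.2, 11.0, -3.5], 0.89)]
wrist price_card [([541.9, -187.9, 3.2], 0.86)]
top peg_top [([524.5, -55.3, 96.3], 0.85), ([329.2, -303.7, 4.8], 0.7)]
top pointer_tip []
top stand [([514.4, 12.3, 1.1], 0.63), ([334.4, 285.7, 2.8], 0.3)]
top price_card [([542.6, -186.1, 3.1], 0.67)]
side peg_top []
side pointer_tip [([532.8, -129.3, 41.0], 0.62), ([512.4, 15.3, 1.3], 0.51)]
side stand [([512.0, 15.5, 1.8], 0.86)]
side price_card [([544.1, -190.2, 1.1], 0.44)]
```

View pics/w9.png

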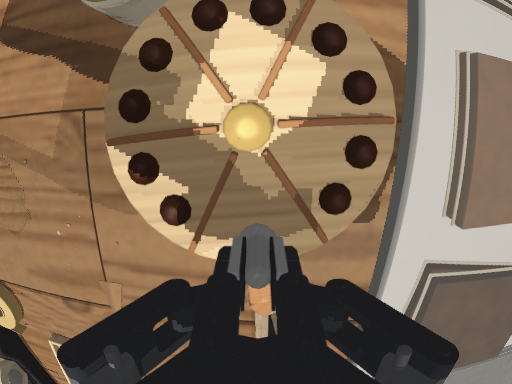

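View pics/top9.png

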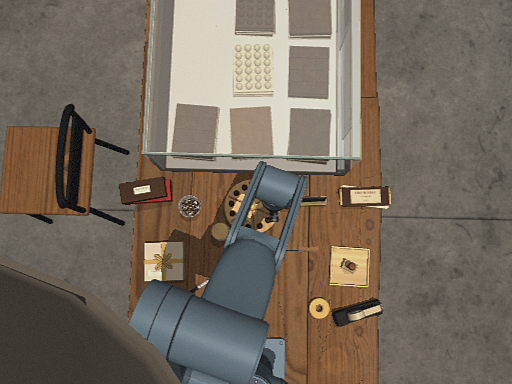

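The pointer is about 2–2.5° short. A small final step, then I release, rise and check.

Call:
apply_moves(
  linear=[
    [1.4, 1, 0],
    [1.4, 0.6, 0],
    [0, 0, 0],
    [0, 0, 0],
  ],
  twist=[
    [0, 0, 1.5],
    [0, 0, 1.5],
    [0, 0, 0],
    [0, 0, 0],
  ],
  claw=[5, 5, 5, 5],
)

```text
t: 13.38
tcp_pos: [525.4, -53.7, 244.6]
tool_rot: [2.109, 2.328, 0.004]
wrist_force: [-0.8, 5.8, 5.1]
grip_width: 12.7
```

Call:
apply_moves(
  linear=[
    [0, 0, 0],
    [0, 0, 0],
    [0, 0, 10],
    [0, 0, 25],
    [0, 0, 25],
  ],
  twist=[
    [0, 0, 0],
    [0, 0, 0],
    [0, 0, 0],
    [0, 0, 0],
    [0, 0, 0],
  ],
  claw=[25, 34, 34, 34, 34],
)

```text
t: 13.8
tcp_pos: [524.5, -54.8, 303.9]
tool_rot: [-2.108, -2.326, 0.002]
wrist_force: [0.2, -1.6, 1.2]
grip_width: 33.9
```

Call:
apply_moves(
  linear=[
    [-20, 0, 30],
    [-30, 0, 25],
    [-40, 0, 0],
    [-40, 0, 0],
    [0, 0, 0],
  ],
  twist=[
    [0, 0, 0],
    [0, 0, 0],
    [0, 0, 0],
    [0, 0, 0],
    [0, 0, 0],
  ],
  claw=[34, 34, 34, 34, 34],
)

```text
t: 14.22
tcp_pos: [388.3, -53.0, 358.1]
tool_rot: [-2.106, -2.323, 0.005]
wrist_force: [-0.5, 1.1, -0.6]
grip_width: 34.0
```

```bash
cat > chk.py <<'E'
from h import *
import sys
tag=sys.argv[1]
s=sensors.get_state(); print(s["t"],s["tcp_pos"],s["wrist_force"],s["grip_width"])
for c in ["wrist","top","side"]:
  f=optics.grab_frame(c); save(f,c+tag+".png")
  for q in ["peg_top","pointer_tip","stand","price_card","aim","stamp","jar"]:
    r=optics.spot_point(c,q); print(c,q,[(np.round(x["point"],1).tolist(),round(x["p"],2)) for x in r[:2]])
E
python3 chk.py 10
```

```text
14.2167 [388.28859955 -52.99967661 358.11518288] [-0.46495854  1.0748114  -0.57547363] 34.0325637054563
wrist peg_top [([523.9, -56.8, 96.5], 0.72)]
wrist pointer_tip [([538.7, -127.3, 39.7], 0.93)]
wrist stand [([517.3, 13.8, 1.8], 0.74)]
wrist price_card [([543.7, -187.6, 3.8], 0.64)]
wrist aim []
wrist stamp [([334.1, -306.6, 6.1], 0.44)]
wrist jar [([430.4, 107.5, -0.3], 0.8)]
top peg_top [([527.2, -55.5, 96.0], 0.62)]
top pointer_tip [([535.6, -130.8, 45.0], 0.97), ([513.9, 209.0, -1.9], 0.49)]
top stand [([515.0, 12.4, -1.7], 0.95), ([529.0, -53.5, 96.9], 0.37)]
top price_card [([542.7, -186.3, -2.2], 0.5)]
top aim []
top stamp [([328.0, -304.1, 2.3], 0.58)]
top jar [([431.9, 109.5, -2.3], 0.62), ([337.4, 284.9, 3.2], 0.37)]
side peg_top [([524.2, -56.0, 95.2], 0.8)]
side pointer_tip [([536.9, -125.4, 43.5], 0.93)]
side stand [([513.2, 14.2, 3.9], 0.57), ([335.8, -307.5, 1.0], 0.19)]
side price_card [([541.7, -187.3, -2.9], 0.64)]
side aim []
side stamp [([336.8, -308.3, 0.2], 0.51), ([520.3, -58.6, 96.5], 0.21)]
side jar [([433.2, 108.2, -1.5], 0.67)]
```

View pics/wrist10.png

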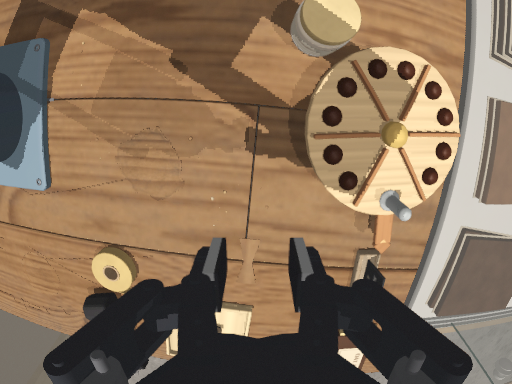

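View pics/top10.png

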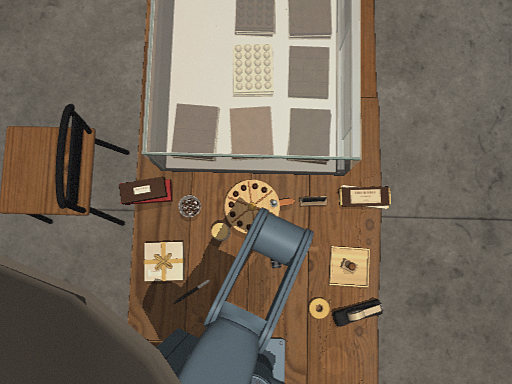

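```bash
python3 - <<'E'
from h import *
f=optics.grab_frame("top")
im=cv2.cvtColor(f["pixels"],cv2.COLOR_RGB2BGR)
c=im[170:245,215:345]; c=cv2.resize(c,None,fx=6,fy=6,interpolation=cv2.INTER_CUBIC); cv2.imwrite("pics/tz.png",c)
for n,X in [("c",(516.5,12.8,67)),("tip",(537,-128,46)),("card",(543,-187.3,60)),("card0",(543,-187.3,30))]:
    u=prog(f,np.array(X)); print(n,u,(u[0]-215)*6,(u[1]-170)*6)
E
```

```text
c (np.float64(251.5595860523101), np.float64(204.36686313579173)) 219.35751631386057 206.2011788147504
tip (np.float64(296.0212434264931), np.float64(199.82287273324079)) 486.12746055895843 178.9372363994447
card (np.float64(315.16329558181286), np.float64(197.89040541117689)) 600.9797734908772 167.34243246706131
card0 (np.float64(314.0440583721005), np.float64(199.03645347546683)) 594.264350232603 174.21872085280097
```

View pics/tz.png

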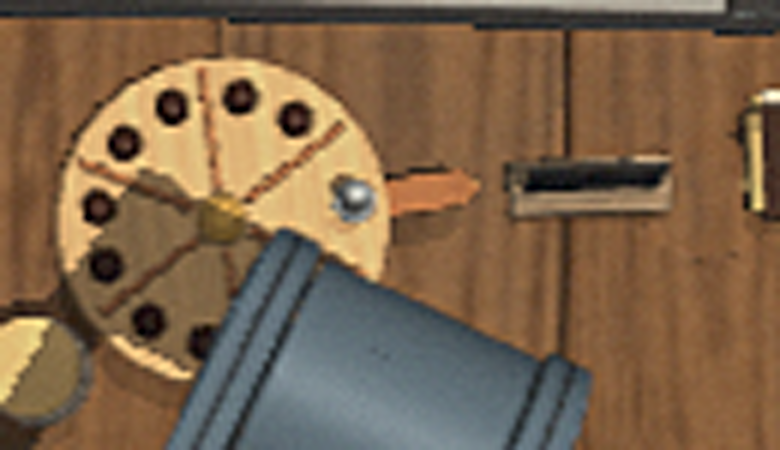

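View pics/side10.png

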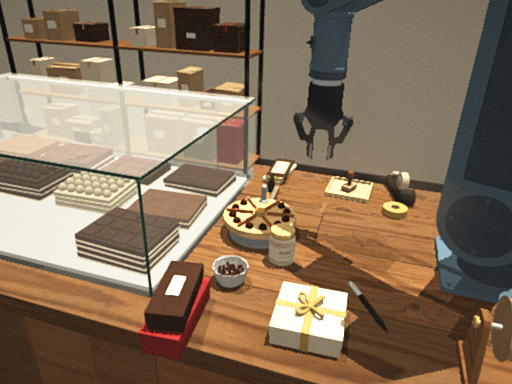

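```bash
python3 - <<'E'
from h import *
f=optics.grab_frame("top")
im=cv2.cvtColor(f["pixels"],cv2.COLOR_RGB2BGR)
k=10;x0,y0=270,180
c=cv2.resize(im[y0:y0+45,x0:x0+70],None,fx=k,fy=k,interpolation=cv2.INTER_CUBIC); cv2.imwrite("pics/tz2.png",c)
P=lambda X:tuple(np.round((np.array(prog(f,np.array(X,float)))-[x0-.0,y0])*k).astype(int))
for th in (-2,1,4):
  pass
for n,X in [("near base L",(528,-143.3,0)),("near base R",(528,-231.3,0)),("near L z20",(528,-143.3,20)),("far z20",(558,-143.3,20)),("cardtop mid",(543,-187.3,60)),("tip",(537,-128,46)),("hub",(516.5,12.8,67)),("peg",(525.5,-56.5,95))]: print(n,P(X))
ms=optics.silhouettes("top","price_card"); 
m=ms[0]["mask"]; ys,xs=np.nonzero(m); print(ms[0]["p"],(xs.mean()+.5-x0)*k,(ys.mean()+.5-y0)*k,xs.min(),xs.max(),ys.min(),ys.max())
E
```

```text
near base L (np.int64(295), np.int64(243))
near base R (np.int64(563), np.int64(250))
near L z20 (np.int64(301), np.int64(237))
far z20 (np.int64(302), np.int64(145))
cardtop mid (np.int64(452), np.int64(179))
tip (np.int64(260), np.int64(198))
hub (np.int64(-184), np.int64(244))
peg (np.int64(40), np.int64(210))Traceback (most recent call last):
  File "<stdin>", line 11, in <module>
IndexError: list index out of range
```

View pics/tz2.png

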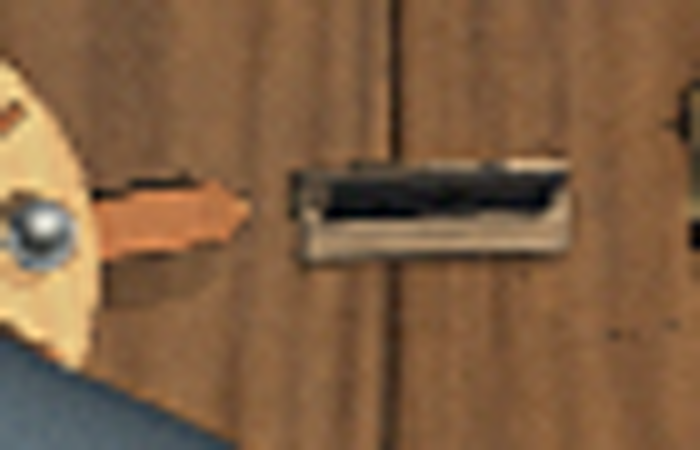

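The pointer axis is within about 1° of the card's middle, which is the limit of the measurement. The stamp is upright in the holder, and jar, bowl and gift are where they were. The arm is clear, so I hand in.

```bash
python3 - <<'E'
from h import *
s=sensors.get_state(); print(s["t"],s["wrist_force"],np.abs(s["qvel"]).max())
print(ticket.finish_job())
E
```

```text
15.5667 [-0.21825754  0.21827189  0.10212114] 0.0009591177732687711
the job is handed in; nothing more can be done
None
```

The stand's pointer now points at the slate price card, and the hand stamp stands upright in the plywood holder. I handed the job in at 15.6 s; no verdict was reported.

- **Way round:** the card is at the right and the pointer stood at about 168°. The shorter way was therefore anticlockwise, about 109°, past the stamp.
- **Stamp first:** I gripped it by the knob, set it down near the middle of the holder and let go. The side and top pictures show it standing there.
- **Turning the stand:** I gripped the peg, swung it round and let go. Radial forces were at most about 18 N.

**Last checks:**
- **Aim:** the pointer reads 277–279° and the card's middle lies at about 277.5°. The two readings disagree slightly: the hub-to-peg line is right on the card, while the pointer's edges suggest 1 to 1.5° past it, about 5 mm at the card.
- **Other things:** the jar's last reading is within about 4 mm of the first. The bowl and gift box look unmoved in the pictures.
- **Arm:** it stood clear with nothing touching it when I handed in.

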